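# Open the two-stage catch of the grinder case

### The arm

A 6-joint arm with a two-finger parallel gripper is mounted at the origin on the work surface. World frame = base frame: x ahead of the robot, y to its left, z up, the work surface at z = 0. Lengths are in m, angles in rad, forces in N, time in s.
With the tool pointing down it reaches from about 0.3 to 0.775 m from the base axis. Payload 14.6 kg.
Tool frame: the origin (TCP) lies on the centre line of the jaws, within the pads' length; the fingertips stand 11 mm ahead of it and the grasp point (between the pads) lies 8 mm behind it; y points along the fingers, x is the direction in which the jaws open and shut, and the axes are right-handed (so a half turn about y gives the same grasp; the last joint's range is limited). The gripper opens to 94 mm and grips with 3 to 60 N. Pads are 16 mm wide; open, the fingers measure 119 mm over their backs; the gripper's body (75 mm by 177 mm) begins 78 mm behind the grasp point.
Start: joints at [-1.266, 0.3, 1.521, -0, 1.321, -0.067], TCP at [0.2, -0.512, 0.178] pointing down, gripper open.
Joint ranges: [-3.03, 3.03], [-0.79, 2.21], [0.23, 2.52], [-1.04, 4.18], [0, 3.07], [-2.55, 2.55]. Speed limits (rad/s): [2.22, 2.22, 2.57, 3.14, 3.14, 3.14].

### API

Orientations are given as [roll, pitch, yaw] about the fixed x, y, z axes, in that order (R = Rz(yaw) Ry(pitch) Rx(roll)).
In Python, from station import ctrl, imaging gives the robot as it stands. The module is installed in compiled form; this text tells all that it offers.
- The arm moves only by the tool apply_moves, never from a script. Its argument "deltas" is a list of rows, each an object with "dp": the shift along the tool's x, y, z in m, a list of three; "roll": the turn about the tool's y in rad; "grip": the closure, from -1 (fully open) to 1 (shut). In form: [{"dp": [tx, ty, tz], "roll": roll, "grip": grip}, ...]. A call has 1 to 10 rows; each row shifts and turns the commanded pose from where the row before left it, along the tool's axes as they then stand; what a row does not reach is not made up. A row lasts 1/8 s, in which the tool goes at most 62.5 mm and 10.7 degrees, less where a joint would pass 70% of its speed; a pose out of reach is approached as far as the arm can. A call with a gripper value outside its range is refused whole. The fingers move at their own pace and stop on an object; "newtons" is the grip in N (left out, the last holds). Time passes only in rows, so rows that do not move let the fingers close. It gives the time, the measured TCP pose, the force and the opening at its end, in the units of the state.
- ctrl.get_obs(): the state, without advancing time (a new reading comes with each control period).
- imaging.camera(name): name is "scene" or "top"; returns the picture (384x512x3 uint8, blue, green, red); there is no depth.
- imaging.camera_info(name): a dict with "K" (3x3 intrinsics, pixels), "world_from_camera" (4x4, takes a point from camera to world coordinates). Camera axes: x right, y down, z forward; pixel columns grow to the right and rows downward; lengths in m; the calibration is good to about 2 mm. A picture is of the moment at which its call begins. camera_info takes no time and is no camera call.
- ctrl.hand_in(): hands the job in, once; it reports no verdict.
The state is a dict: "time_s": time; "qpos": joint angles; "joint_vel": joint speeds; "tau": joint torques, N m; "ee_pos": TCP position; "eef_rot": TCP orientation; "force": force on the tool from outside, world axes, zero at the start; "moment": the same for the moment, N m; "grip_width": finger opening in m.
Only numpy, scipy, OpenCV 4.12 (cv2) and the standard library are available. Lean on these libraries where they do the work, as an engineer would, in place of code of your own. Each camera call takes 0.05 s, during which the arm holds its last target. There are 200 camera calls.

### The job

Open the catch of the green steel case on the bench: first slide the safety tab until you feel it bear on its stop, gently and without ramming it, then swing the latch lever up and over past upright so that it stays back by itself. Never force the lever up against the tab, and leave the disc, oil can and spanner beside the case where they are.

Things in the scene. Friction and masses are not known exactly. Their poses are not given: they have to be found in the camera images.
- case: green steel case, 200 (x) x 340 (y) x 110 mm high, fixed to the bench, closed. Origin: centre of its underside; its +x points away from the hinged end of the latch lever and its +y is the way in which the tab slides free. Its top is flat at 110 mm. Latch and tab are plain steel and stand on its top: the lever near the middle runs along case x, and the tab beside it lies across it.
- latch_hinge (a point): axis of the latch lever's hinge, at case (-90, -30, 134) mm; the axis runs along case y.
- latch_grip (a point): centre of the lever's round grip, an upright disc 32 mm in diameter and 12 mm thick (along case y), 100 mm from the hinge axis. When the lever is down it lies at case (10, -30, 134) mm, its lowest point 8 mm above the top of the case. The grip may be pinched across its 12 mm and turns about case y between the fingers. The bar from hinge to grip is 12 mm wide and 8 mm thick.
- latch (a joint): angle of the latch lever (rad): 0 lying down, 1.57 upright, at most 1.95 leaning back over the front edge (towards case -x). Stiff hinge: about 2 to 3 N at the grip moves it and it stays where it is left.
- tab_post (a point): centre of the safety tab's thumb post, 22 (x) x 10 (y) x 34 mm high, 161.5 mm above the bench, at case x -45, y 20 mm when joint tab is 0. Push its -y face, or pinch its 10 mm. It is clamped on a plate 20 x 82 (y) x 6 mm, top 145.5 mm above the bench, that slides with it: nose (-y) over the lever bar, +y end facing the stop. Where on the plate it is clamped varies by up to 7 mm either way, unmeasured.
- tab (a joint): travel of the safety tab along case +y (m): 0 to 5 mm at the start. It is home when the plate's +y end meets the stop, at 19 to 33 mm, different each time: this must be felt. It drags with about 4 N, stays where it is left and meets the stop hard. Its nose holds the lever down until the plate's end is within about 2 mm of the stop.
- tab_stop: hard stop of the tab, a fixed dark steel block 30 (x) x 10 (y) x 8.5 mm high on the guide of the tab. Origin: bottom edge of the face that the plate's end meets, at case (-45, 61, 138) mm; its top is 146.5 mm above the bench. The tab must bear on it (2 N is plenty) but with no more than 20 N.
- disc: loose grinding disc, 115 mm in diameter, 12 mm thick, lying flat to the +y side of the case. Origin: centre of its underside. Leave alone.
- oil_can: loose oil can, 60 mm in diameter, 135 mm tall, standing to the -y side of the case. Origin: centre of its underside. Leave alone.
- spanner: loose spanner lying beyond the case (+x side). Origin: middle of its underside. Leave alone.
- latch_bar: inner part of the lever's bar, the 63 mm next to the hinge, on which the tab's nose lies (1.5 mm above it, 45 mm from the hinge). Origin: on the hinge axis; its x runs along the bar towards the grip. It must not be pressed against anything with more than 20 N.

How it is judged:
On the way, in this order (a step that is already met when the one before it is completed fails the run):
1. the safety tab is slid out and bears on its stop while the lever is still down (contact force between tab_stop and anything else above 1.5 N and value of joint tab above 0.017 m and value of joint latch below 0.1 rad), for 0.1 s.
2. the latch lever is swung up past upright (value of joint latch above 1.62 rad), for 0.2 s.
At the end, for the whole second after the job is handed in: The lever stands past upright (joint latch over 1.62 rad) and at rest, and the tab is left slid out (joint tab over 17 mm) (value of joint latch above 1.62 rad and velocity of joint latch between -0.05 and 0.05 rad/s and value of joint tab above 0.017 m); the robot touches nothing.
It fails at once if the tab is rammed: more than 20 N on its stop (contact force between tab_stop and anything else above 20 N).
It fails at once if the lever is forced: more than 20 N on the inner part of its bar (contact force between latch_bar and anything else above 20 N).
It fails at once if a bystander is moved by more than 20 mm (distance of any of disc, oil_can, spanner from where it was at the start of the episode above 0.02 m).
It also fails if it takes over 58 s, if anything falls off the work surface, if the arm or the gripper's body presses on something with over 40 N, if the wrist force passes 120 N, or if a joint passes its speed limit or range.

## Working session

There is one attempt and no reset: what is moved stays moved. The work goes in short steps, Python scripts to look and compute and a tool call to move; the robot and the scene stay as the last step left them, time stands still between calls to the robot, and variables do not carry over. Pictures are saved under pics/ and viewed, about 8 in all and at most 12, crops included, and the job is handed in when it is done.

Besides the shell and the picture viewer there is one more tool, called after ">>>" by a JSON object that holds its "fn" and its "kwargs". apply_moves: Moves the arm, as the interface text tells. Its arguments: {"type":"object","properties":{"deltas":{"type":"array"},"newtons":{"type":"number"}},"required":["deltas"]}

```bash
mkdir -p pics; python3 - <<'E'
from station import ctrl, imaging
import cv2,numpy as np
o=ctrl.get_obs();print({k:np.round(v,4) for k,v in o.items()})
for n in("scene","top"):
    im=imaging.camera(n);cv2.imwrite(f"pics/{n}0.png",im);i=imaging.camera_info(n);print(n,np.round(i["K"],1).tolist(),np.round(i["world_from_camera"],4).tolist())
E
```

```text
{'time_s': np.float64(0.0), 'qpos': array([-1.2656,  0.3005,  1.5216, -0.    ,  1.3207, -0.0666]), 'joint_vel': array([ 0.0012,  0.0009,  0.0012,  0.0009, -0.0004, -0.    ]), 'tau': array([-1.70000e-03, -5.31807e+01, -3.52736e+01,  7.07000e-02,
        2.45000e-02, -1.00000e-04]), 'ee_pos': array([ 0.1997, -0.5121,  0.1775]), 'eef_rot': array([-1.5707e+00,  1.2000e-03, -1.1990e+00]), 'force': array([ 0.4615, -0.5323,  0.2127]), 'moment': array([-0.0105, -0.0383,  0.0363]), 'grip_width': np.float64(0.0938)}
scene [[399.5, 0.0, 259.8], [0.0, 399.5, 188.9], [0.0, 0.0, 1.0]] [[-0.6817, 0.4145, -0.6029, 1.2958], [0.7313, 0.4119, -0.5437, 0.6078], [0.023, -0.8115, -0.5839, 0.7332], [0.0, 0.0, 0.0, 1.0]]
top [[403.1, 0.0, 267.1], [0.0, 403.1, 198.5], [0.0, 0.0, 1.0]] [[0.0042, -0.9895, 0.1441, 0.4938], [-0.9999, -0.0062, -0.0133, 0.0354], [0.014, -0.1441, -0.9895, 1.1825], [0.0, 0.0, 0.0, 1.0]]
```

View pics/scene0.png

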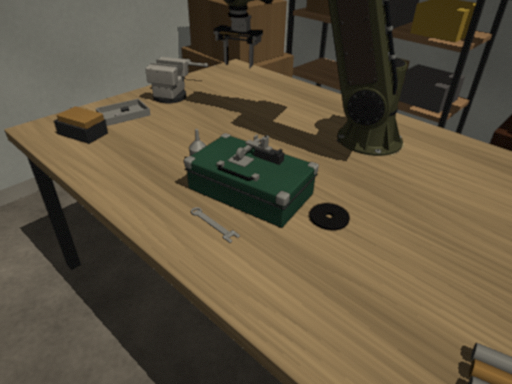

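View pics/top0.png

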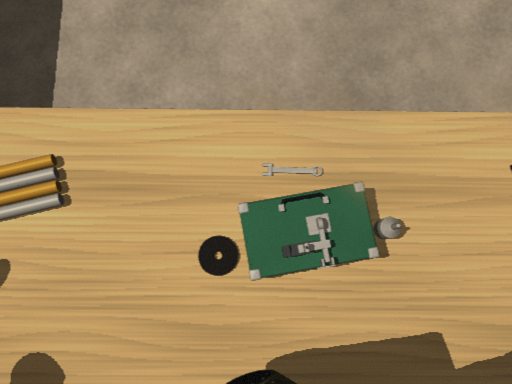

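The scene picture shows the green case at about (250,178), with the disc at (330,216). In the top picture the case spans (240–378, 185–278), the lever runs (320,222)–(330,265), the tab is around (310,247) and the stop is at (290,250). Case +x points up in the image, and +y points left.

```bash
cat > h.py <<'E'
from station import ctrl, imaging
import cv2,numpy as np
def ray(n,uv,z):
    i=imaging.camera_info(n);T=np.array(i["world_from_camera"]);d=T[:3,:3]@np.linalg.inv(i["K"])@[uv[0],uv[1],1]
    return T[:3,3]+d*(z-T[2,3])/d[2]
def proj(n,p):
    i=imaging.camera_info(n);T=np.linalg.inv(i["world_from_camera"]);q=np.array(i["K"])@(T[:3,:3]@p+T[:3,3]);return q[:2]/q[2]
E
python3 - <<'E'
from h import *
im=cv2.imread("pics/top0.png")
b,g,r=[im[...,k].astype(int) for k in range(3)]
m=((g>r+15)&(g>b+5)).astype(np.uint8)
m[:150]=0
m=cv2.morphologyEx(m,cv2.MORPH_CLOSE,np.ones((15,15)))
c=max(cv2.findContours(m,0,1)[0],key=cv2.contourArea)
P=np.array([ray("top",p[0],.11)[:2] for p in c],np.float32)
rc=cv2.minAreaRect(P);print(rc)
cv2.imwrite("pics/topc.png",cv2.resize(im[175:290,230:390],None,fx=5,fy=5,interpolation=cv2.INTER_CUBIC))
s=cv2.imread("pics/scene0.png")
cv2.imwrite("pics/scenec.png",cv2.resize(s[120:225,180:325],None,fx=5,fy=5,interpolation=cv2.INTER_CUBIC))
E
```

```text
((0.5663647055625916, -0.08698771893978119), (0.20053249597549438, 0.3392763137817383), 10.645346641540527)
```

View pics/topc.png

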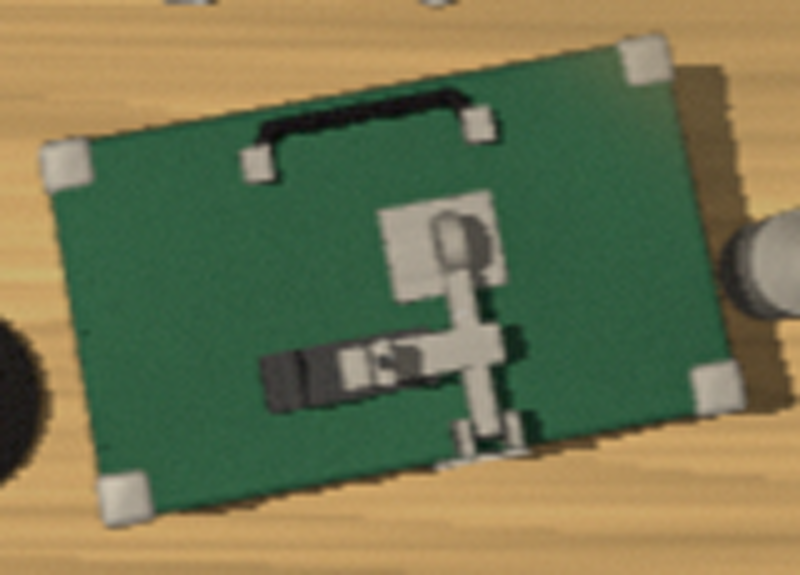

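View pics/scenec.png

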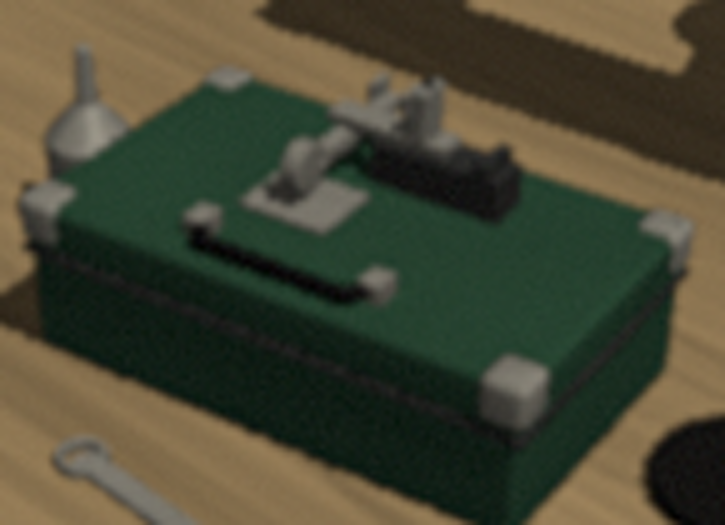

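```bash
cat >> h.py <<'E'
C=np.array([.5664,-.087]);Y=np.radians(10.2)
def w(x,y,z):
    c,s=np.cos(Y),np.sin(Y);return np.array([C[0]+(c*x-s*y)/1e3,C[1]+(s*x+c*y)/1e3,z/1e3])
def case(p):
    c,s=np.cos(Y),np.sin(Y);d=(np.array(p)[:2]-C)*1e3;return np.array([c*d[0]+s*d[1],-s*d[0]+c*d[1],p[2]*1e3])
E
python3 - <<'E'
from h import *
im=cv2.imread("pics/top0.png")
hsv=cv2.cvtColor(im,cv2.COLOR_BGR2HSV)
m=((hsv[...,1]<45)&(hsv[...,2]>130)).astype(np.uint8);m[:182]=0;m[282:]=0;m[:,:235]=0;m[:,381:]=0
n,l,st,ce=cv2.connectedComponentsWithStats(m)
B=[]
for s,c in zip(st[1:],ce[1:]):
    if s[4]>20: print(s,c.round(1),case(ray("top",c,.112)).round(1), case(ray("top",c,.1455)).round(1))
off=np.array([230,175])
for n,p in dict(grip=(10,-30,150),hinge=(-90,-30,134),post0=(-45,20,178),stop=(-45,61,146.5),c1=(100,170,110),c2=(100,-170,110),c3=(-100,170,110),c4=(-100,-170,110)).items(): print(n,w(*p).round(4),((proj("top",w(*p))-off)*5).round(0))
print("crop pts: post top L,R; plate nose",[case(ray("top",np.array(q)/5+off,z)).round(1) for q,z in (((340,370),.1785),((368,365),.1785),((505,345),.1455),((303,378),.1465))])
E
```

```text
[323 196   6   7  33] [325.4 199.5] [ 71.7 -62.2 112. ] [ 67.9 -56.1 145.5]
[238 203  10  10  78] [242.8 207.4] [ 88.5 159.9 112. ] [ 84.2 159.1 145.5]
[279 204   5   7  32] [281.1 207.3] [ 71.3  58.9 112. ] [ 67.5  61.2 145.5]
[306 213  25  49 494] [319.  233.8] [-15.8 -27.7 112. ] [-16.8 -22.7 145.5]
[318 219   5   8  34] [320.  222.6] [ 13.1 -36.1 112. ] [ 11.2 -30.8 145.5]
[298 245   6   8  38] [300.4 248.2] [-44.6  27.9 112. ] [-44.7  31.2 145.5]
[368 248  10  10  81] [372.7 252.1] [ -87.7 -158.5  112. ] [ -86.5 -149.4  145.5]
[320 259   9   9  22] [323.2 263.6] [-94.4 -23.7 112. ] [-93.  -18.8 145.5]
[250 270  10  10  87] [254.3 274.3] [-90.1 159.2 112. ] [-88.8 158.3 145.5]
grip [ 0.5816 -0.1148  0.15  ] [450. 240.]
hinge [ 0.4831 -0.1325  0.134 ] [483. 433.]
post0 [ 0.5186 -0.0753  0.178 ] [381. 361.]
stop [ 0.5113 -0.0349  0.1465] [295. 377.]
c1 [0.6347 0.098  0.11  ] [ 42. 145.]
c2 [ 0.6949 -0.2366  0.11  ] [661.  38.]
c3 [0.4379 0.0626 0.11  ] [104. 519.]
c4 [ 0.4981 -0.272   0.11  ] [739. 405.]
crop pts: post top L,R; plate nose [array([-45.7,  40.8, 178.5]), array([-45.7,  26.6, 178.5]), array([-47.7, -48. , 145.5]), array([-46.3,  57.2, 146.5])]
```

The top crop shows the post top at crop (340–368, 367), the plate nose at (505,345), the stop edge near (300,378) and the grip at (455,240). The scene crop shows the same layout, with the lever down. The corner pads give a yaw of about 10.6°, and the post's -y face is near case y=27. I'll go above a point just to the -y side of the post with the fingers shut.

```bash
sed -i 's/10\.2/10.6/' h.py; cat >> h.py <<'E'
from scipy.spatial.transform import Rotation as Ro
def to(p):
    o=ctrl.get_obs();d=w(*p)-o["ee_pos"];R=Ro.from_euler("xyz",o["eef_rot"]).as_matrix()
    print("t",o["time_s"],"case",case(o["ee_pos"]).round(1),"rot",o["eef_rot"].round(3),"yawerr",round(o["eef_rot"][2]-(Y-np.pi/2),4),"dp",(R.T@d).round(4),"F",o["force"].round(1),"w",o["grip_width"])
E
python3 - <<'E'
from h import *
to((-45,3,250))
E
```

```text
t 0.1 case [-438.6 -350.5  177.5] rot [-1.571e+00  1.000e-03 -1.199e+00] yawerr 0.1868 dp [-0.2743 -0.0721  0.4524] F [-0.3  0.4 -0.6] w 0.09388519445285741
```

>>> {"fn": "apply_moves", "kwargs": {"deltas": [{"dp":[0,-0.036,0],"roll":0.0934,"grip":1},{"dp":[0,-0.036,0],"roll":0.0934,"grip":1},{"dp":[-0.03,0,0.034],"roll":0,"grip":1},{"dp":[-0.03,0,0.034],"roll":0,"grip":1},{"dp":[-0.04,0,0.045],"roll":0,"grip":1},{"dp":[-0.04,0,0.045],"roll":0,"grip":1},{"dp":[-0.04,0,0.045],"roll":0,"grip":1},{"dp":[-0.04,0,0.045],"roll":0,"grip":1},{"dp":[-0.04,0,0.045],"roll":0,"grip":1},{"dp":[-0.04,0,0.045],"roll":0,"grip":1}], "newtons": 20}}

```text
time_s: 1.35
ee_pos: [0.4777, -0.1535, 0.25]
eef_rot: [-1.571, 0.0, -1.386]
force: [0.8, -0.5, -0.2]
grip_width: 0.0009
```

```bash
python3 - <<'E'
from h import *
to((-45,3,250))
E
```

```text
t 1.35 case [-99.4 -49.1 250. ] rot [-1.571  0.    -1.386] yawerr 0.0 dp [-0.0521 -0.      0.0544] F [ 0.8 -0.5 -0.2] w 0.0008504675251005346
```

>>> {"fn": "apply_moves", "kwargs": {"deltas": [{"dp":[-0.026,0,0.027],"roll":0,"grip":1},{"dp":[-0.026,0,0.027],"roll":0,"grip":1},{"dp":[0,-0.0,0],"roll":0,"grip":1},{"dp":[0,0.03,0],"roll":0,"grip":1},{"dp":[0,0.02,0],"roll":0,"grip":1},{"dp":[0,0,0],"roll":0,"grip":1}]}}

```text
time_s: 2.1
ee_pos: [0.5194, -0.0948, 0.1989]
eef_rot: [-1.573, 0.001, -1.386]
force: [0.3, 0.0, 0.5]
grip_width: 0.0003
```

```bash
python3 - <<'E'
from h import *
to((-45,3,163))
a=imaging.camera("top");b=imaging.camera("scene")
k=lambda i:cv2.resize(i,None,fx=4,fy=4,interpolation=cv2.INTER_CUBIC)
cv2.imwrite("pics/c1.png",np.hstack([k(a[205:285,270:365]),k(b[125:205,220:315])]))
E
```

```text
t 2.1 case [-47.6   1.  198.9] rot [-1.573e+00  1.000e-03 -1.386e+00] yawerr -0.0007 dp [-0.002   0.0359  0.0027] F [0.3 0.  0.5] w 0.00032271848832245956
```

View pics/c1.png

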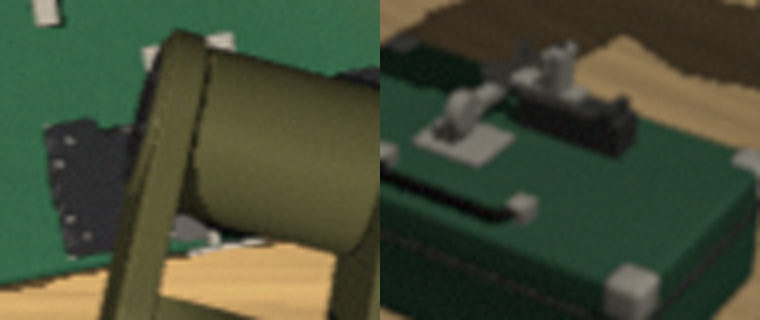

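The top view is blocked by the arm. The scene view shows the post at about (560,70) in the crop, with the fingertips just left of it and clear. I'll descend.

>>> {"fn": "apply_moves", "kwargs": {"deltas": [{"dp":[0,0.009,0.0015],"roll":0,"grip":1},{"dp":[0,0.009,0.001],"roll":0,"grip":1},{"dp":[0,0.009,0],"roll":0,"grip":1},{"dp":[0,0.008,0],"roll":0,"grip":1},{"dp":[0,0,0],"roll":0,"grip":1}]}}

```text
time_s: 2.82
ee_pos: [0.5225, -0.0938, 0.1644]
eef_rot: [-1.572, 0.0, -1.386]
force: [-0.4, 0.6, -0.3]
grip_width: 0.0004
```

```bash
python3 - <<'E'
from h import *
to((-45,14,163))
b=imaging.camera("scene")
cv2.imwrite("pics/c2.png",cv2.resize(b[95:195,210:330],None,fx=6,fy=6,interpolation=cv2.INTER_CUBIC))
E
```

```text
t 2.825 case [-44.4   1.4 164.4] rot [-1.572  0.    -1.386] yawerr -0.0 dp [-0.0126  0.0014 -0.0006] F [-0.4  0.6 -0.3] w 0.00039971124997303464
```

View pics/c2.png

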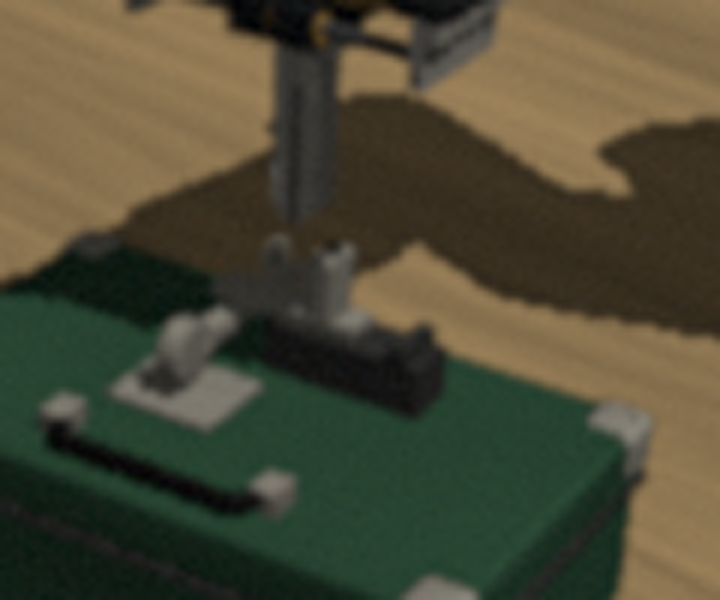

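```bash
python3 - <<'E'
from h import *
f=lambda *p:((proj("scene",w(*p))-[210,95])*6).round(0)
for p in [(-44,1.4,153),(-44,1.4,164),(-44,1.4,200),(-45,31,178),(-45,31,145),(-45,61,146),(10,-30,134),(-90,-30,134),(100,170,110)]:print(p,f(*p))
E
```

```text
(-44, 1.4, 153) [300. 283.]
(-44, 1.4, 164) [301. 264.]
(-44, 1.4, 200) [302. 198.]
(-45, 31, 178) [354. 254.]
(-45, 31, 145) [352. 314.]
(-45, 61, 146) [404. 329.]
(10, -30, 134) [186. 344.]
(-90, -30, 134) [296. 263.]
(100, 170, 110) [448. 613.]
```

```bash
python3 - <<'E'
from h import *
b=imaging.camera("scene")
a=cv2.resize(b[95:195,210:330],None,fx=6,fy=6,interpolation=cv2.INTER_CUBIC)
old=cv2.imread("pics/c2.png");d=cv2.absdiff(a,old).max(2);print(d.max(),(d>40).sum())
cv2.imwrite("pics/c3.png",a); to((-45,14,163))
E
```

```text
40 0
t 2.925 case [-44.    1.2 165.2] rot [-1.571 -0.    -1.386] yawerr -0.0 dp [-0.0128  0.0022 -0.001 ] F [-0.7  0.  -0.4] w 0.0007740846284154069
```

View pics/c3.png

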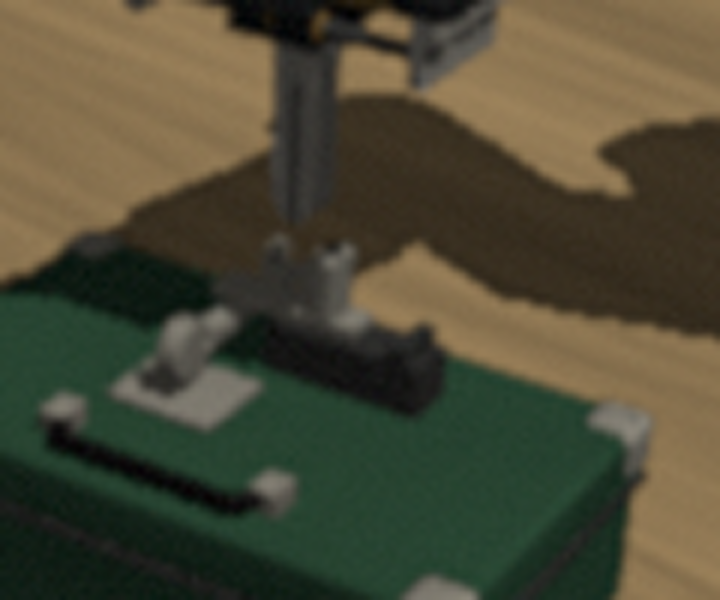

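```bash
python3 - <<'E'
from h import *
for z in (.153,.17,.188):
    print(z,case(ray("scene",np.array([300,222])/6+[210,95],z)).round(1))
t=np.array([.1997,-.5121,.1665]);x=np.array([np.cos(-1.199),np.sin(-1.199),0])
for s in(-.053,.053):
  for dz in (0,.035,.1): print(s,dz,((proj("scene",t+s*x+[0,0,dz])-[195,0])*6).round(0))
im=cv2.imread("pics/scene0.png");cv2.imwrite("pics/c4.png",cv2.resize(im[0:90,195:290],None,fx=6,fy=6,interpolation=cv2.INTER_CUBIC))
print(ctrl.get_obs()["qpos"])
E
```

```text
0.153 [-98.8 -33.3 153. ]
0.17 [-71.1 -16.3 170. ]
0.188 [-41.9   1.8 188. ]
-0.053 0 [335. 463.]
-0.053 0.035 [336. 411.]
-0.053 0.1 [337. 310.]
0.053 0 [190. 439.]
0.053 0.035 [189. 387.]
0.053 0.1 [186. 288.]
[-2.46601632e-01  2.69003123e-01  1.59119276e+00  1.00366992e-05
  1.28121242e+00  1.13922676e+00]
```

View pics/c4.png

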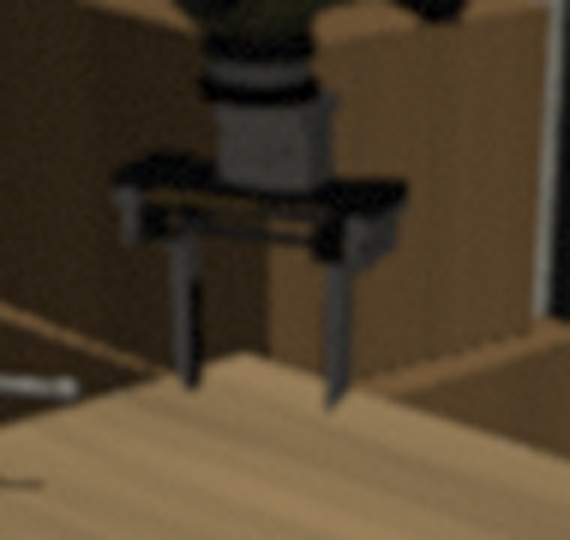

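The c3 picture shows the fingertips at crop (295,220), where the stated geometry predicts (300,283). c4, from the start pose, shows the tips at (190,388) and (335,408), where it predicts (190,439) and (335,463). Both disagree with the text by the same amount: the real fingertips are about 35 mm higher than "TCP − 11 mm", while x and y agree. I'll check this by touch, lowering in small steps past the height where the stated geometry would hit the plate (TCP z≈0.156).

>>> {"fn": "apply_moves", "kwargs": {"deltas": [{"dp":[0,0.003,0],"roll":0,"grip":1},{"dp":[0,0.003,0],"roll":0,"grip":1},{"dp":[0,0,0],"roll":0,"grip":1}]}}

```text
time_s: 3.3
ee_pos: [0.5227, -0.0938, 0.1588]
eef_rot: [-1.571, 0.0, -1.386]
force: [-0.4, 0.8, 0.3]
grip_width: 0.0002
```

>>> {"fn": "apply_moves", "kwargs": {"deltas": [{"dp":[0,0.001,0],"roll":0,"grip":1},{"dp":[0,0.001,0],"roll":0,"grip":1}]}}

```text
time_s: 3.55
ee_pos: [0.5229, -0.0939, 0.1571]
eef_rot: [-1.571, -0.0, -1.386]
force: [-0.0, 0.3, 0.4]
grip_width: 0.0001
```

>>> {"fn": "apply_moves", "kwargs": {"deltas": [{"dp":[0,0.001,0],"roll":0,"grip":1},{"dp":[0,0,0],"roll":0,"grip":1}]}}

```text
time_s: 3.8
ee_pos: [0.5228, -0.0938, 0.156]
eef_rot: [-1.571, 0.0, -1.386]
force: [-0.9, -0.9, -0.1]
grip_width: 0.0004
```

>>> {"fn": "apply_moves", "kwargs": {"deltas": [{"dp":[0,0.001,0],"roll":0,"grip":1},{"dp":[0,0,0],"roll":0,"grip":1}]}}

```text
time_s: 4.05
ee_pos: [0.5228, -0.0938, 0.155]
eef_rot: [-1.571, 0.0, -1.386]
force: [-0.3, -0.3, -0.7]
grip_width: 0.0007
```

>>> {"fn": "apply_moves", "kwargs": {"deltas": [{"dp":[0,0.001,0],"roll":0,"grip":1},{"dp":[0,0,0],"roll":0,"grip":1}]}}

```text
time_s: 4.3
ee_pos: [0.5228, -0.0938, 0.154]
eef_rot: [-1.571, 0.0, -1.386]
force: [-0.3, -0.3, 0.2]
grip_width: 0.0003
```

>>> {"fn": "apply_moves", "kwargs": {"deltas": [{"dp":[0,0.001,0],"roll":0,"grip":1},{"dp":[0,0,0],"roll":0,"grip":1}]}}

```text
time_s: 4.55
ee_pos: [0.5228, -0.0938, 0.153]
eef_rot: [-1.571, 0.0, -1.386]
force: [-0.4, -0.5, 0.3]
grip_width: 0.0003
```

There's no contact with the stated tip height 3 mm below the plate top, so the camera is right: tip z ≈ TCP z + 24 mm. I'll go on down to TCP z≈0.135, which puts the tip near 159.

>>> {"fn": "apply_moves", "kwargs": {"deltas": [{"dp":[0,0.004,0],"roll":0,"grip":1},{"dp":[0,0.004,0],"roll":0,"grip":1},{"dp":[0,0,0],"roll":0,"grip":1}]}}

```text
time_s: 4.92
ee_pos: [0.5226, -0.0938, 0.1446]
eef_rot: [-1.572, 0.0, -1.386]
force: [-0.1, -0.7, 0.4]
grip_width: 0.0004
```

>>> {"fn": "apply_moves", "kwargs": {"deltas": [{"dp":[0,0.003,0],"roll":0,"grip":1},{"dp":[0,0.003,0],"roll":0,"grip":1},{"dp":[0,0,0],"roll":0,"grip":1}]}}

```text
time_s: 5.3
ee_pos: [0.5227, -0.0938, 0.1388]
eef_rot: [-1.571, 0.0, -1.386]
force: [0.2, -0.5, 0.5]
grip_width: 0.0008
```

>>> {"fn": "apply_moves", "kwargs": {"deltas": [{"dp":[0,0.002,0],"roll":0,"grip":1},{"dp":[0,0.002,0],"roll":0,"grip":1},{"dp":[0,0,0],"roll":0,"grip":1}]}}

```text
time_s: 5.68
ee_pos: [0.5227, -0.0939, 0.1349]
eef_rot: [-1.571, 0.0, -1.386]
force: [0.4, -0.4, -0.6]
grip_width: 0.0001
```

```bash
python3 - <<'E'
from h import *
to((-45,14,135))
b=imaging.camera("scene")
a=cv2.resize(b[95:195,210:330],None,fx=6,fy=6,interpolation=cv2.INTER_CUBIC)
cv2.imwrite("pics/c5.png",a)
E
```

```text
t 5.675 case [-44.2   1.3 134.9] rot [-1.571  0.    -1.386] yawerr -0.0 dp [-0.0127 -0.0001 -0.0008] F [ 0.4 -0.4 -0.6] w 0.00012922298580342692
```

View pics/c5.png

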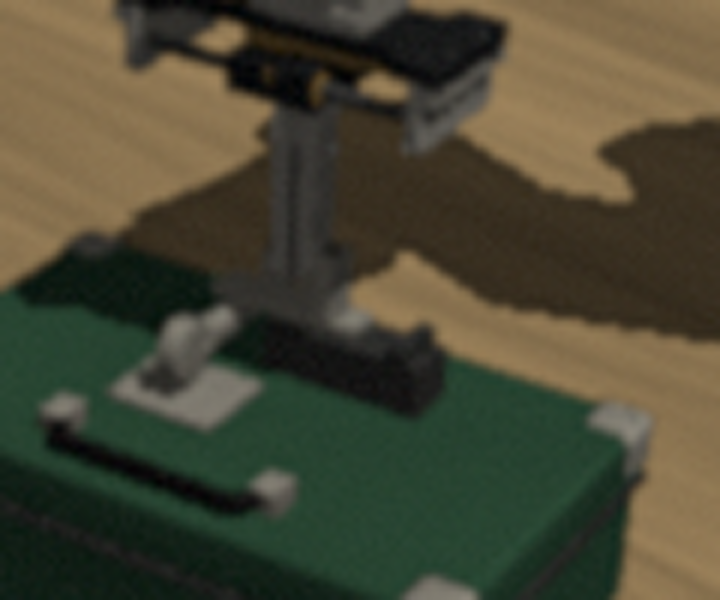

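c5 shows the fingertips at about (295,275), level with the post and just to its -y side. Now I'll push towards +y.

>>> {"fn": "apply_moves", "kwargs": {"deltas": [{"dp":[-0.002,0,0],"roll":0,"grip":1},{"dp":[-0.002,0,0],"roll":0,"grip":1},{"dp":[-0.002,0,0],"roll":0,"grip":1},{"dp":[-0.002,0,0],"roll":0,"grip":1}]}}

```text
time_s: 6.22
ee_pos: [0.5214, -0.086, 0.1351]
eef_rot: [-1.571, -0.0, -1.386]
force: [0.5, -4.2, -0.6]
grip_width: 0.0005
```

>>> {"fn": "apply_moves", "kwargs": {"deltas": [{"dp":[-0.002,0,0],"roll":0,"grip":1},{"dp":[-0.002,0,0],"roll":0,"grip":1},{"dp":[-0.002,0,0],"roll":0,"grip":1}]}}

```text
time_s: 6.6
ee_pos: [0.5203, -0.08, 0.1351]
eef_rot: [-1.571, -0.0, -1.386]
force: [0.5, -4.6, -0.7]
grip_width: 0.0001
```

>>> {"fn": "apply_moves", "kwargs": {"deltas": [{"dp":[-0.002,0,0],"roll":0,"grip":1},{"dp":[-0.002,0,0],"roll":0,"grip":1}]}}

```text
time_s: 6.85
ee_pos: [0.5195, -0.076, 0.1351]
eef_rot: [-1.571, 0.0, -1.386]
force: [0.6, -4.1, -1.1]
grip_width: 0.0004
```

Pushing against the drag at about 4 N. Finer steps from here.

>>> {"fn": "apply_moves", "kwargs": {"deltas": [{"dp":[-0.001,0,0],"roll":0,"grip":1},{"dp":[-0.001,0,0],"roll":0,"grip":1}]}}

```text
time_s: 7.1
ee_pos: [0.5191, -0.0741, 0.1351]
eef_rot: [-1.571, 0.0, -1.386]
force: [0.1, -4.1, 1.4]
grip_width: 0.0005
```

>>> {"fn": "apply_moves", "kwargs": {"deltas": [{"dp":[-0.001,0,0],"roll":0,"grip":1},{"dp":[-0.001,0,0],"roll":0,"grip":1}]}}

```text
time_s: 7.35
ee_pos: [0.5188, -0.0722, 0.1351]
eef_rot: [-1.571, 0.0, -1.386]
force: [0.6, -3.9, 0.7]
grip_width: 0.0001
```

>>> {"fn": "apply_moves", "kwargs": {"deltas": [{"dp":[-0.0005,0,0],"roll":0,"grip":1},{"dp":[-0.0005,0,0],"roll":0,"grip":1}]}}

```text
time_s: 7.6
ee_pos: [0.5186, -0.0712, 0.1351]
eef_rot: [-1.571, -0.0, -1.386]
force: [0.3, -4.8, 0.3]
grip_width: 0.0007
```

>>> {"fn": "apply_moves", "kwargs": {"deltas": [{"dp":[-0.0005,0,0],"roll":0,"grip":1},{"dp":[-0.0005,0,0],"roll":0,"grip":1}]}}

```text
time_s: 7.85
ee_pos: [0.5184, -0.0703, 0.1351]
eef_rot: [-1.571, -0.0, -1.386]
force: [1.0, -5.0, 0.8]
grip_width: 0.0005
```

```bash
python3 - <<'E'
from h import *
to((-45,14,135))
b=imaging.camera("scene")
x0,y0,k=255,135,14
cv2.imwrite("pics/c6.png",cv2.resize(b[y0:y0+35,x0:x0+50],None,fx=k,fy=k,interpolation=cv2.INTER_CUBIC))
f=lambda *p:((proj("scene",w(*p))+.5-[x0,y0])*k).round(0)
for x in(-60,-55,-35,-30):print("stop edge",f(x,61,146.5))
for y in(61,58,55,52,49,46):print(y,f(-35,y,145.5),f(-55,y,145.5))
E
```

```text
t 7.85 case [-44.1  25.3 135.1] rot [-1.571 -0.    -1.386] yawerr -0.0001 dp [ 0.0113  0.0001 -0.0009] F [ 1.  -5.   0.8] w 0.0005104644064792161
stop edge [356. 184.]
stop edge [344. 194.]
stop edge [296. 234.]
stop edge [284. 244.]
61 [296. 238.] [344. 198.]
58 [283. 234.] [332. 194.]
55 [271. 230.] [320. 190.]
52 [258. 225.] [307. 186.]
49 [246. 221.] [295. 182.]
46 [234. 217.] [283. 178.]
```

View pics/c6.png

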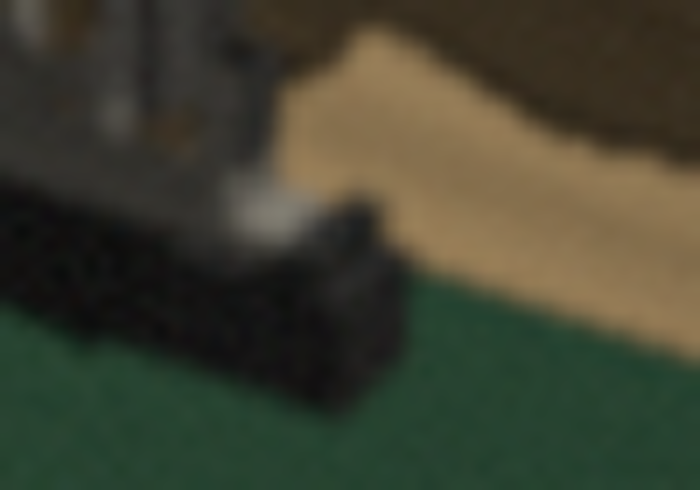

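c6 shows the bright plate end at about (265–315, 215–243), nearly at the dark stop at (330,225), so the gap is a few mm at most. Lag under load suggests 20–50 N/mm, so I'll creep.

>>> {"fn": "apply_moves", "kwargs": {"deltas": [{"dp":[-0.00015,0,0],"roll":0,"grip":1},{"dp":[-0.00015,0,0],"roll":0,"grip":1}]}}

```text
time_s: 8.15
ee_pos: [0.5184, -0.07, 0.1351]
eef_rot: [-1.571, -0.0, -1.386]
force: [0.3, -4.2, 0.7]
grip_width: 0.0003
```

>>> {"fn": "apply_moves", "kwargs": {"deltas": [{"dp":[-0.0002,0,0],"roll":0,"grip":1},{"dp":[-0.0002,0,0],"roll":0,"grip":1}]}}

```text
time_s: 8.4
ee_pos: [0.5183, -0.0696, 0.1351]
eef_rot: [-1.571, -0.0, -1.386]
force: [0.4, -5.1, 1.3]
grip_width: 0.0007
```

>>> {"fn": "apply_moves", "kwargs": {"deltas": [{"dp":[-0.0002,0,0],"roll":0,"grip":1},{"dp":[-0.0002,0,0],"roll":0,"grip":1}]}}

```text
time_s: 8.65
ee_pos: [0.5183, -0.0696, 0.1351]
eef_rot: [-1.571, -0.001, -1.386]
force: [2.0, -7.5, -0.4]
grip_width: 0.0008
```

The position has stalled and the force is rising, so this looks like the stop. One slight further push and a hold to confirm.

>>> {"fn": "apply_moves", "kwargs": {"deltas": [{"dp":[-0.0002,0,0],"roll":0,"grip":1},{"dp":[0,0,0],"roll":0,"grip":1},{"dp":[0,0,0],"roll":0,"grip":1}]}}

```text
time_s: 9.02
ee_pos: [0.5183, -0.0696, 0.1351]
eef_rot: [-1.571, -0.001, -1.386]
force: [1.6, -8.8, -0.5]
grip_width: 0.0009
```

The tab bears on its stop: about 9 N in total against a 4 N drag, with the position stalled. I'll back off, lift and go over the grip with the jaws at about 45 mm.

>>> {"fn": "apply_moves", "kwargs": {"deltas": [{"dp":[0.003,0,0],"roll":0,"grip":1},{"dp":[0.003,0,0],"roll":0,"grip":1},{"dp":[0,-0.025,0],"roll":0,"grip":1},{"dp":[0,-0.025,0],"roll":0,"grip":1},{"dp":[0.025,0,0.027],"roll":0,"grip":0.05},{"dp":[0.025,0,0.027],"roll":0,"grip":0.05},{"dp":[0,0,0],"roll":0,"grip":0.05},{"dp":[0,0,0],"roll":0,"grip":0.05}], "newtons": 15}}

```text
time_s: 10.02
ee_pos: [0.5811, -0.1137, 0.1847]
eef_rot: [-1.572, 0.001, -1.386]
force: [0.4, 0.3, -0.0]
grip_width: 0.0371
```

```bash
python3 - <<'E'
from h import *
to((10,-30,94))
E
```

```text
t 10.025 case [  9.5 -28.9 184.7] rot [-1.572e+00  1.000e-03 -1.386e+00] yawerr 0.0002 dp [0.0011 0.0907 0.0006] F [ 0.4  0.3 -0. ] w 0.037088452014335235
```

>>> {"fn": "apply_moves", "kwargs": {"deltas": [{"dp":[0.001,0.015,0.0005],"roll":0,"grip":0.05},{"dp":[0,0.02,0],"roll":0,"grip":0.05},{"dp":[0,0.015,0],"roll":0,"grip":0.05},{"dp":[0,0.01,0],"roll":0,"grip":0.05},{"dp":[0,0,0],"roll":0,"grip":0.05}]}}

```text
time_s: 10.65
ee_pos: [0.5819, -0.1149, 0.1244]
eef_rot: [-1.572, 0.0, -1.386]
force: [-0.5, -0.1, 0.2]
grip_width: 0.0442
```

>>> {"fn": "apply_moves", "kwargs": {"deltas": [{"dp":[0,0.005,0],"roll":0,"grip":0.05},{"dp":[0,0.005,0],"roll":0,"grip":0.05},{"dp":[0,0.004,0],"roll":0,"grip":0.05},{"dp":[0,0.004,0],"roll":0,"grip":0.05},{"dp":[0,0,0],"roll":0,"grip":0.05}]}}

```text
time_s: 11.28
ee_pos: [0.5821, -0.115, 0.1067]
eef_rot: [-1.571, 0.0, -1.386]
force: [0.3, -0.7, -0.1]
grip_width: 0.0446
```

>>> {"fn": "apply_moves", "kwargs": {"deltas": [{"dp":[0,0.003,0],"roll":0,"grip":0.05},{"dp":[0,0.003,0],"roll":0,"grip":0.05},{"dp":[0,0.003,0],"roll":0,"grip":0.05},{"dp":[0,0,0],"roll":0,"grip":0.05}]}}

```text
time_s: 11.78
ee_pos: [0.5821, -0.115, 0.0978]
eef_rot: [-1.571, 0.0, -1.386]
force: [-0.6, -0.4, -0.3]
grip_width: 0.0445
```

```bash
python3 - <<'E'
from h import *
to((10,-30,94))
b=imaging.camera("scene")
x0,y0,k=205,110,9
cv2.imwrite("pics/c7.png",cv2.resize(b[y0:y0+65,x0:x0+80],None,fx=k,fy=k,interpolation=cv2.INTER_CUBIC))
E
```

```text
t 11.775 case [ 10.3 -30.4  97.8] rot [-1.571  0.    -1.386] yawerr -0.0 dp [-0.0004  0.0038 -0.0003] F [-0.6 -0.4 -0.3] w 0.044478455363742515
```

View pics/c7.png

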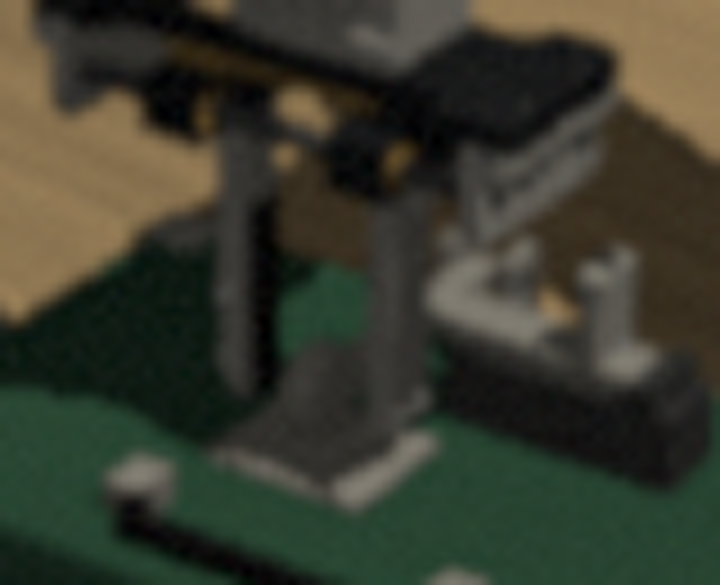

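c7 shows the fingers straddling the grip disc (320,390), with tips at (240,390) and (395,430). The tab is at its stop on the right (640,370). I'll lower 3 mm more and pinch.

>>> {"fn": "apply_moves", "kwargs": {"deltas": [{"dp":[0,0.003,0],"roll":0,"grip":0.05},{"dp":[0,0,0],"roll":0,"grip":0.5},{"dp":[0,0,0],"roll":0,"grip":0.7},{"dp":[0,0,0],"roll":0,"grip":1},{"dp":[0,0,0],"roll":0,"grip":1},{"dp":[0,0,0],"roll":0,"grip":1},{"dp":[0,0,0],"roll":0,"grip":1}], "newtons": 20}}

```text
time_s: 12.7
ee_pos: [0.5822, -0.1146, 0.0951]
eef_rot: [-1.571, 0.001, -1.386]
force: [-1.3, 5.0, 1.9]
grip_width: 0.0119
```

Pinched at 11.9 mm. I'll start the arc gently and check the force.

>>> {"fn": "apply_moves", "kwargs": {"deltas": [{"dp":[-0.0004,-0.0025,0],"roll":0,"grip":1},{"dp":[0,-0.0025,-0.0001],"roll":0,"grip":1},{"dp":[0,-0.005,-0.0004],"roll":0,"grip":1},{"dp":[0,0,0],"roll":0,"grip":1}]}}

```text
time_s: 13.2
ee_pos: [0.5812, -0.1148, 0.1055]
eef_rot: [-1.572, 0.0, -1.386]
force: [-4.9, 3.2, -0.0]
grip_width: 0.0116
```

>>> {"fn": "apply_moves", "kwargs": {"deltas": [{"dp":[0,-0.0099,-0.0015],"roll":0,"grip":1},{"dp":[0,-0.0097,-0.0025],"roll":0,"grip":1},{"dp":[0,-0.0094,-0.0034],"roll":0,"grip":1},{"dp":[0,-0.009,-0.0044],"roll":0,"grip":1},{"dp":[0,0,0],"roll":0,"grip":1}]}}

```text
time_s: 13.82
ee_pos: [0.5698, -0.1169, 0.1444]
eef_rot: [-1.57, -0.0, -1.386]
force: [-5.9, 3.5, 0.7]
grip_width: 0.0117
```

```bash
python3 - <<'E'
from h import *
to((10,-30,94))
a=imaging.camera("scene");g=imaging.camera("scene")
x0,y0,k=205,90,7
cv2.imwrite("pics/c8.png",cv2.resize(a[y0:y0+85,x0:x0+100],None,fx=k,fy=k,interpolation=cv2.INTER_CUBIC))
E
```

```text
t 13.825 case [ -2.2 -30.  144.4] rot [-1.57  -0.    -1.386] yawerr -0.0001 dp [-0.0001  0.0504  0.0121] F [-5.9  3.5  0.7] w 0.011691919304719101
```

View pics/c8.png

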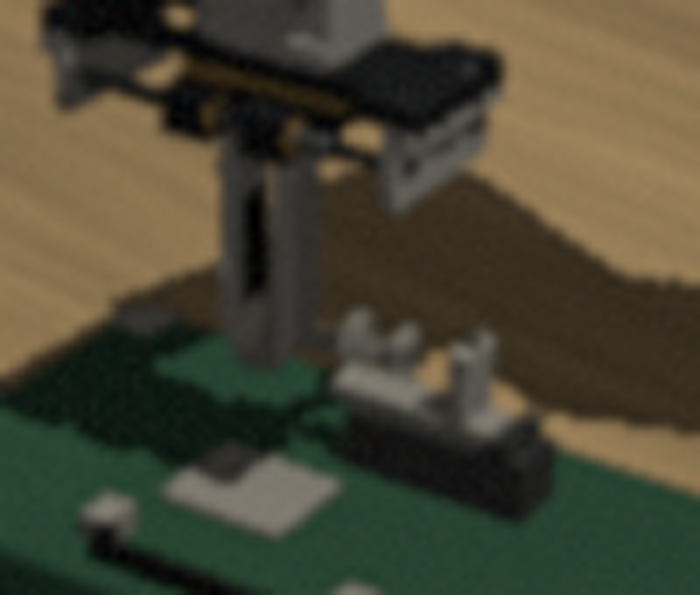

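c8 shows the plate under the grip empty (250,480), with the disc held between the fingers, so the lever is rising. I'll continue the arc.

>>> {"fn": "apply_moves", "kwargs": {"deltas": [{"dp":[0,-0.0085,-0.0057],"roll":0,"grip":1},{"dp":[0,-0.008,-0.006],"roll":0,"grip":1},{"dp":[0,-0.0073,-0.0068],"roll":0,"grip":1},{"dp":[0,-0.0066,-0.0075],"roll":0,"grip":1},{"dp":[0,-0.0058,-0.0081],"roll":0,"grip":1}]}}

```text
time_s: 14.55
ee_pos: [0.536, -0.1232, 0.1797]
eef_rot: [-1.571, -0.0, -1.386]
force: [0.1, 2.3, -6.9]
grip_width: 0.0121
```

>>> {"fn": "apply_moves", "kwargs": {"deltas": [{"dp":[0,-0.005,-0.0087],"roll":0,"grip":1},{"dp":[0,-0.0041,-0.0091],"roll":0,"grip":1},{"dp":[0,-0.0032,-0.0095],"roll":0,"grip":1},{"dp":[0,-0.0022,-0.0098],"roll":0,"grip":1}]}}

```text
time_s: 15.05
ee_pos: [0.4997, -0.1301, 0.1942]
eef_rot: [-1.57, -0.0, -1.386]
force: [2.7, 1.9, -4.9]
grip_width: 0.0118
```

>>> {"fn": "apply_moves", "kwargs": {"deltas": [{"dp":[0,-0.0012,-0.0099],"roll":0,"grip":1},{"dp":[0,-0.0002,-0.01],"roll":0,"grip":1},{"dp":[0,0.0008,-0.01],"roll":0,"grip":1},{"dp":[0,0.0008,-0.005],"roll":0,"grip":1},{"dp":[0,0.001,-0.0049],"roll":0,"grip":1},{"dp":[0,0,0],"roll":0,"grip":1},{"dp":[0,0,0],"roll":0,"grip":1}]}}

```text
time_s: 15.92
ee_pos: [0.4607, -0.1375, 0.1932]
eef_rot: [-1.571, -0.0, -1.386]
force: [-3.1, 3.4, 7.6]
grip_width: 0.0118
```

```bash
python3 - <<'E'
from h import *
to((-113,-30,191))
E
```

```text
t 15.925 case [-113.2  -30.2  193.2] rot [-1.571 -0.    -1.386] yawerr -0.0001 dp [-0.0002  0.0022  0.0002] F [-3.1  3.4  7.6] w 0.011785747657597562
```

The lever is at about 1.8 rad. I'll relax slightly, open evenly, check, then withdraw straight up.

>>> {"fn": "apply_moves", "kwargs": {"deltas": [{"dp":[0,0.0008,0],"roll":0,"grip":1},{"dp":[0,0,0],"roll":0,"grip":0.3},{"dp":[0,0,0],"roll":0,"grip":0.3},{"dp":[0,0,0],"roll":0,"grip":0.2},{"dp":[0,0,0],"roll":0,"grip":0.2},{"dp":[0,-0.015,0],"roll":0,"grip":0.2},{"dp":[0,-0.03,0],"roll":0,"grip":0.2},{"dp":[0,-0.03,0],"roll":0,"grip":0.2},{"dp":[0,-0.03,0],"roll":0,"grip":0.2},{"dp":[0,0,0],"roll":0,"grip":0.2}]}}

```text
time_s: 17.18
ee_pos: [0.4616, -0.1375, 0.2995]
eef_rot: [-1.567, -0.002, -1.386]
force: [-0.6, -0.0, 0.1]
grip_width: 0.0379
```

```bash
python3 - <<'E'
from h import *
to((-113,-30,191))
a=imaging.camera("scene")
x0,y0,k=205,70,7
cv2.imwrite("pics/c9.png",cv2.resize(a[y0:y0+85,x0:x0+100],None,fx=k,fy=k,interpolation=cv2.INTER_CUBIC))
old=cv2.imread("pics/scene0.png")
# bystander check + grip/post light blobs
for nm,(r0,r1,c0,c1) in dict(disc=(200,232,305,352),spanner=(205,245,188,240),can=(128,155,186,206)).items():
    print(nm,cv2.absdiff(a,old)[r0:r1,c0:c1].mean().round(2))
hs=cv2.cvtColor(a,cv2.COLOR_BGR2HSV);print("grip pred px 1.8rad",proj("scene",w(-112.7,-30,231.4)).round(1))
for th in(1.57,1.7,1.8,1.95):print(th,proj("scene",w(-90+100*np.cos(th),-30,134+100*np.sin(th))).round(1))
m=((hs[...,1]<40)&(hs[...,2]>90)).astype(np.uint8)
n,l,st,ce=cv2.connectedComponentsWithStats(m[80:175,205:305])
for s,c in zip(st[1:],ce[1:]):
    if s[4]>8:print(s,(c+[205,80]).round(1))
E
```

```text
t 17.175 case [-112.3  -30.4  299.5] rot [-1.567 -0.002 -1.386] yawerr -0.0 dp [-0.0006  0.1085 -0.0011] F [-0.6 -0.   0.1] w 0.037889078551327456
disc 1.95
spanner 1.55
can 25.53
grip pred px 1.8rad [264.  107.2]
1.57 [260. 109.]
1.7 [262.3 107.8]
1.8 [264.  107.2]
1.95 [266.5 107. ]
[53 24  5  5 16] [260.1 106. ]
[16 53  9  5 30] [225.1 135. ]
[48 62 13  6 44] [259.1 144.6]
[67 68  5  4 14] [273.8 149.6]
[ 24  73  24  13 185] [240.6 159.2]
[12 81  7  3 17] [220.3 162. ]
```

The 12-picture limit is reached, so I'll check numerically. I'll move the arm clear first, so the top camera can see the lever and the can.

>>> {"fn": "apply_moves", "kwargs": {"deltas": [{"dp":[0.04,0,-0.02],"roll":0,"grip":0.2},{"dp":[0.04,0,-0.035],"roll":0,"grip":0.2},{"dp":[0.045,0,-0.04],"roll":0,"grip":0.2},{"dp":[0.045,0,-0.04],"roll":0,"grip":0.2},{"dp":[0.045,0,-0.04],"roll":0,"grip":0.2},{"dp":[0.045,0,-0.04],"roll":0,"grip":0.2},{"dp":[0.045,0,-0.04],"roll":0,"grip":0.2},{"dp":[0,0,0],"roll":0,"grip":0.2},{"dp":[0,0,0],"roll":0,"grip":0.2}]}}

```text
time_s: 18.35
ee_pos: [0.2665, -0.4835, 0.296]
eef_rot: [-1.571, 0.001, -1.386]
force: [0.7, 0.1, -0.1]
grip_width: 0.0374
```

```bash
python3 - <<'E'
from h import *
to((-113,-30,191))
a=imaging.camera("top");o=cv2.imread("pics/top0.png")
s=imaging.camera("scene");so=cv2.imread("pics/scene0.png")
for nm,(r0,r1,c0,c1) in dict(disc=(230,280,193,243),spanner=(160,180,258,328),can=(214,242,378,408)).items():
    print(nm,"top diff",cv2.absdiff(a,o)[r0:r1,c0:c1].mean().round(2))
print("can scene",cv2.absdiff(s,so)[128:155,186:206].mean().round(2))
for th in(0,1.4,1.57,1.7,1.8,1.95):print(th,proj("top",w(-90+100*np.cos(th),-30,134+100*np.sin(th)+10)).round(1),proj("scene",w(-90+100*np.cos(th),-30,134+100*np.sin(th))).round(1))
for nm,i,(r0,r1,c0,c1) in(("top",a,(205,295,280,350)),("scene",s,(95,175,215,300))):
    hs=cv2.cvtColor(i,cv2.COLOR_BGR2HSV)
    m=((hs[...,1]<50)&(hs[...,2]>100)).astype(np.uint8)[r0:r1,c0:c1]
    n,l,st,ce=cv2.connectedComponentsWithStats(m)
    for q,c in zip(st[1:],ce[1:]):
        if q[4]>8:print(nm,q[:4]+[c0,r0,0,0],q[4],(c+[c0,r0]).round(1))
hs=cv2.cvtColor(a,cv2.COLOR_BGR2HSV)[240:290:2,314:346:2]
print("S");print("\n".join(" ".join("%3d"%v for v in r) for r in hs[...,1]))
E
```

```text
t 18.35 case [-367.7 -334.5  296. ] rot [-1.571e+00  1.000e-03 -1.386e+00] yawerr -0.0003 dp [-0.3044  0.1054  0.2547] F [ 0.7  0.1 -0.1] w 0.037402780034908885
disc top diff 2.05
spanner top diff 1.4
can top diff 1.46
can scene 1.01
0 [319.7 223. ] [241.  152.3]
1.4 [332.9 254.7] [256.9 111.5]
1.57 [334.5 262. ] [260. 109.]
1.7 [335.5 267.6] [262.3 107.8]
1.8 [336.3 271.8] [264.  107.2]
1.95 [337.2 277.9] [266.5 107. ]
top [280 205   5   7] 27 [281.6 207.8]
top [305 213  27  23] 443 [318.  223.8]
top [301 241  21  11] 145 [312.4 245.9]
top [289 245  12  10] 80 [293.8 249.4]
top [330 257   9  15] 71 [334.7 264.5]
top [317 259  13  10] 36 [322.6 264.1]
scene [259 103   4   5] 14 [260.3 105.1]
scene [222 134   8   3] 19 [225.4 134.9]
scene [253 142  12   6] 38 [258.8 144.3]
scene [272 148   5   4] 13 [274.2 149.8]
scene [230 154  23  12] 160 [240.6 159.3]
scene [218 161   5   3] 12 [219.8 162.1]
S
 59 112 102 100 126 122 126 120 129 123 129 126 115 116 125 114
 37  36  37  33  95 120 120 115 114 125 118 123 129 130 114 122
 34  35  33  34  66 131 119 121 132 121 115 123 117 121 126 118
[... 708 characters left out ...]
  57  48  81 109 126 127 129 126  85  36  35  58 125 125 127
127 127 126 128 128 123 124 129 128 111  34  34  49 125 127 126
123 125 125 126 126 124 124 127 126 126  66  85 110 125 128 127
128 122 123 126 125 125 126 129 126 125 127 129 124 123 125 128
122 124 124 126 123 127 123 124 123 123 123 124 127 122 124 125
127 125 124 127 126 127 124 124 124 124 123 126 126 123 124 126
124 127 128 127 127 127 126 125 127 127 123 128 127 127 128 128
125 126 125 124 127 126 125 127 128 129 124 126 125 127 125 125
128 123 127 127 125 126 128 129 125 125 123 127 125 125 127 125
125 125 125 128 125 125 124 128 128 127 122 123 126 125 125 125
127 124 125 127 127 127 125 127 125 123 125 123 126 128 125 128
```

The bystanders are unmoved (differences at noise level). In the top view the disc is centred at row 264.5, which suggests only about 1.63–1.65 rad. That's too close to the 1.62 limit, so I'll nudge the lever further back with a shut finger from its +x side.

>>> {"fn": "apply_moves", "kwargs": {"deltas": [{"dp":[-0.038,0,0.04],"roll":0,"grip":1},{"dp":[-0.038,0,0.041],"roll":0,"grip":1},{"dp":[-0.038,0,0.041],"roll":0,"grip":1},{"dp":[-0.038,0,0.042],"roll":0,"grip":1},{"dp":[-0.038,0,0.042],"roll":0,"grip":1},{"dp":[-0.038,0,0.042],"roll":0,"grip":1},{"dp":[-0.038,0,0.042],"roll":0,"grip":1},{"dp":[-0.038,0,0.04],"roll":0,"grip":1},{"dp":[0,0,0],"roll":0,"grip":1},{"dp":[0,0,0],"roll":0,"grip":1}]}}

```text
time_s: 19.7
ee_pos: [0.5346, -0.1239, 0.2969]
eef_rot: [-1.571, -0.0, -1.384]
force: [-0.4, -0.3, 0.1]
grip_width: 0.0006
```

```bash
python3 - <<'E'
from h import *
to((-45,-30,199))
E
```

```text
t 19.7 case [-38.  -30.4 296.9] rot [-1.571 -0.    -1.384] yawerr 0.0015 dp [-0.0004  0.0979 -0.007 ] F [-0.4 -0.3  0.1] w 0.0005828281926952263
```

Next I'll descend to TCP z 0.199 (tip ≈223) and push towards -x in small steps.

>>> {"fn": "apply_moves", "kwargs": {"deltas": [{"dp":[0,0.03,0],"roll":0,"grip":1},{"dp":[0,0.03,0],"roll":0,"grip":1},{"dp":[0,0.025,0],"roll":0,"grip":1},{"dp":[0,0.013,0],"roll":0,"grip":1},{"dp":[0,0,0],"roll":0,"grip":1},{"dp":[0,0,-0.01],"roll":0,"grip":1},{"dp":[0,0,-0.01],"roll":0,"grip":1},{"dp":[0,0,-0.006],"roll":0,"grip":1}]}}

```text
time_s: 20.7
ee_pos: [0.5087, -0.1295, 0.1994]
eef_rot: [-1.57, -0.0, -1.386]
force: [-0.1, 0.8, 0.7]
grip_width: 0.0003
```

>>> {"fn": "apply_moves", "kwargs": {"deltas": [{"dp":[0,0,-0.002],"roll":0,"grip":1},{"dp":[0,0,-0.002],"roll":0,"grip":1},{"dp":[0,0,-0.002],"roll":0,"grip":1},{"dp":[0,0,-0.002],"roll":0,"grip":1}]}}

```text
time_s: 21.2
ee_pos: [0.5014, -0.1307, 0.1987]
eef_rot: [-1.571, 0.0, -1.386]
force: [1.5, 0.8, 0.5]
grip_width: 0.0005
```

>>> {"fn": "apply_moves", "kwargs": {"deltas": [{"dp":[0,0,-0.002],"roll":0,"grip":1},{"dp":[0,0,-0.002],"roll":0,"grip":1},{"dp":[0,0,-0.002],"roll":0,"grip":1}]}}

```text
time_s: 21.58
ee_pos: [0.4955, -0.1318, 0.1989]
eef_rot: [-1.57, -0.0, -1.386]
force: [0.9, 0.1, 0.7]
grip_width: 0.0007
```

>>> {"fn": "apply_moves", "kwargs": {"deltas": [{"dp":[0,0,-0.002],"roll":0,"grip":1},{"dp":[0,0,-0.002],"roll":0,"grip":1},{"dp":[0,0,-0.002],"roll":0,"grip":1}]}}

```text
time_s: 21.95
ee_pos: [0.4895, -0.133, 0.1987]
eef_rot: [-1.571, -0.0, -1.386]
force: [0.7, 0.3, 0.8]
grip_width: 0.0008
```

>>> {"fn": "apply_moves", "kwargs": {"deltas": [{"dp":[0,0,-0.002],"roll":0,"grip":1},{"dp":[0,0,-0.002],"roll":0,"grip":1}]}}

```text
time_s: 22.2
ee_pos: [0.4855, -0.1337, 0.1985]
eef_rot: [-1.571, 0.0, -1.386]
force: [1.8, 0.6, -0.7]
grip_width: 0.0002
```

>>> {"fn": "apply_moves", "kwargs": {"deltas": [{"dp":[0,0,-0.001],"roll":0,"grip":1},{"dp":[0,0,-0.001],"roll":0,"grip":1},{"dp":[0,0,-0.001],"roll":0,"grip":1}]}}

```text
time_s: 22.58
ee_pos: [0.4827, -0.1342, 0.1987]
eef_rot: [-1.571, 0.0, -1.386]
force: [1.7, 0.8, -1.7]
grip_width: 0.0004
```

>>> {"fn": "apply_moves", "kwargs": {"deltas": [{"dp":[0,0,-0.001],"roll":0,"grip":1},{"dp":[0,0,-0.001],"roll":0,"grip":1}]}}

```text
time_s: 22.82
ee_pos: [0.4807, -0.1346, 0.1987]
eef_rot: [-1.571, 0.0, -1.386]
force: [1.8, 0.7, -1.3]
grip_width: 0.0008
```

```bash
python3 - <<'E'
from h import *
to((-95,-30,199))
for i in range(3):
    s=imaging.camera("scene");print(ctrl.get_obs()["force"].round(1))
so=cv2.imread("pics/c9.png")
hs=cv2.cvtColor(s,cv2.COLOR_BGR2HSV)
print("V");print("\n".join(" ".join("%3d"%v for v in r) for r in hs[98:118,248:276,2]))
c=cv2.resize(so,(100,85),interpolation=cv2.INTER_AREA)
print("c9 V");print("\n".join(" ".join("%3d"%v for v in r) for r in cv2.cvtColor(c,cv2.COLOR_BGR2HSV)[28:48,43:71,2]))
E
```

```text
t 22.825 case [-93.  -31.  198.7] rot [-1.571  0.    -1.386] yawerr 0.0 dp [-0.001  -0.0003 -0.002 ] F [ 1.8  0.7 -1.3] w 0.0007513167904546604
[ 1.6  0.6 -1. ]
[ 0.8  0.1 -1. ]
[0.4 0.2 0.3]
V
144 140 144 144 146 150 147 115  74  55  43  41  52  55  52  47  49  83 130 150 153 146 145 143 142 139 143 143
145 145 144 142 143 146 142 111  72  55  40  42  53  57  53  45  51  87 133 149 152 151 152 149 147 146 143 141
145 145 146 143 144 145 140 108  69  53  39  47  54  56  52  48  53  91 131 146 147 149 150 149 149 150 148 146
143 143 144 145 146 148 141 109  68  54  40  45  57  57  54  47  54  91 128 144 145 144 146 146 148 152 149 150
144 145 142 144 145 147 144 110  71  52  41  48  57  59  52  49  52  78 107 129 142 145 146 146 144 145 146 147
148 147 147 145 143 146 139 107  69  51  41  46  55  55  54  48  48  59  69  91 117 143 151 150 149 146 145 144
151 149 150 148 149 147 142 106  66  53  38  46  56  56  51  47  46  48  48  52  83 128 148 152 152 151 150 148
146 147 148 149 150 150 144 106  64  54  41  50  56  56  48  46  46  46  42  38  62 112 141 149 150 151 153 152
143 146 14
[... 2878 characters left out ...]
  87  59  55  57  58  57  56
139 140 142 142 145 146 148 151 144 111  68  50  68  84  91  96 109 113 109 108 100  78  60  57  57  58  58  58
137 137 138 139 140 143 146 148 148 130  91  57  61  80  89  89  90  83  71  67  68  62  58  57  59  59  57  59
139 140 139 140 140 136 135 137 141 133  99  61  56  72  80  75  68  62  56  56  57  56  56  56  59  59  58  58
139 135 135 134 130 116 105 102 106 101  81  56  54  65  76  69  61  59  59  59  57  57  57  58  59  58  58  58
117 106 104 104 100  82  68  64  65  64  59  54  59  68  76  68  61  59  60  60  60  59  59  58  58  59  57  59
 78  68  66  65  65  59  53  51  53  53  54  58  64  72  74  65  58  58  59  61  60  59  59  60  61  58  58  59
```

In the scene view the disc's right edge moved from column ~265 to ~268, about +0.2 rad, so the lever has gone further back. I'll withdraw and measure again from the top.

>>> {"fn": "apply_moves", "kwargs": {"deltas": [{"dp":[0,0,0.01],"roll":0,"grip":1},{"dp":[0,0,0.02],"roll":0,"grip":1},{"dp":[0,0,0.02],"roll":0,"grip":1},{"dp":[0,-0.04,0],"roll":0,"grip":1},{"dp":[0,-0.05,0],"roll":0,"grip":1},{"dp":[0.04,0,-0.04],"roll":0,"grip":1},{"dp":[0.04,0,-0.04],"roll":0,"grip":1},{"dp":[0.04,0,-0.04],"roll":0,"grip":1},{"dp":[0.04,0,-0.04],"roll":0,"grip":1},{"dp":[0.04,0,-0.04],"roll":0,"grip":1}]}}

```text
time_s: 24.22
ee_pos: [0.3693, -0.3602, 0.2889]
eef_rot: [-1.571, -0.0, -1.386]
force: [1.0, -0.0, 0.1]
grip_width: 0.0006
```

>>> {"fn": "apply_moves", "kwargs": {"deltas": [{"dp":[0.04,0,-0.04],"roll":0,"grip":1},{"dp":[0.04,0,-0.04],"roll":0,"grip":1},{"dp":[0.03,0,-0.03],"roll":0,"grip":1},{"dp":[0,0,0],"roll":0,"grip":1},{"dp":[0,0,0],"roll":0,"grip":1},{"dp":[0,0,0],"roll":0,"grip":1}]}}

```text
time_s: 24.98
ee_pos: [0.2831, -0.4865, 0.289]
eef_rot: [-1.571, -0.0, -1.384]
force: [-0.2, -0.1, -0.0]
grip_width: 0.0008
```

```bash
python3 - <<'E'
from h import *
to((-113,-30,191))
a=imaging.camera("top");o=cv2.imread("pics/top0.png")
s=imaging.camera("scene")
for nm,(r0,r1,c0,c1) in dict(disc=(230,280,193,243),spanner=(160,180,258,328),can=(214,242,378,408)).items():
    print(nm,"top diff",cv2.absdiff(a,o)[r0:r1,c0:c1].mean().round(2))
for nm,i,(r0,r1,c0,c1) in(("top",a,(205,295,280,350)),("scene",s,(95,175,215,300))):
    hs=cv2.cvtColor(i,cv2.COLOR_BGR2HSV)
    m=((hs[...,1]<50)&(hs[...,2]>100)).astype(np.uint8)[r0:r1,c0:c1]
    n,l,st,ce=cv2.connectedComponentsWithStats(m)
    for q,c in zip(st[1:],ce[1:]):
        if q[4]>8:print(nm,q[:4]+[c0,r0,0,0],q[4],(c+[c0,r0]).round(1))
hs=cv2.cvtColor(a,cv2.COLOR_BGR2HSV)[250:290:2,314:346:2]
print("\n".join(" ".join("%3d"%v for v in r) for r in hs[...,1]))
E
```

```text
t 24.975 case [-351.9 -340.6  289. ] rot [-1.571 -0.    -1.384] yawerr 0.0013 dp [-0.3103  0.0979  0.2393] F [-0.2 -0.1 -0. ] w 0.0008166360383670854
disc top diff 2.05
spanner top diff 1.44
can top diff 1.49
top [280 205   5   7] 27 [281.6 207.8]
top [305 213  27  23] 445 [318.1 223.8]
top [301 241  21  11] 145 [312.4 245.9]
top [289 245  12  10] 80 [293.8 249.4]
top [330 257   4   6] 16 [331.9 259.3]
top [317 259  11  10] 34 [322.2 263.9]
top [333 269   7  12] 59 [336.4 274.4]
scene [263 103   4   4] 12 [264.1 104.2]
scene [222 134   8   3] 19 [225.4 134.9]
scene [253 142  12   6] 37 [258.8 144.4]
scene [272 148   5   4] 14 [274.  149.7]
scene [230 154  23  12] 159 [240.7 159.3]
scene [218 161   5   3] 13 [220. 162.]
 32  24  62 133 135 125 127 123 123 125 126 122 111 122 121 123
 94 128 122 112 122 122 115 118 122 127 122 119 125 123 121 115
122 120 118 116 122 127 123 117 118 125 122 119 127 126 115 121
122 120 120 120 115 122 121 117 108  98 130 122 119 118 126 126
117 125 120 106  73 116 127  97  35  32  60 142 123 121 123 118
126 117 117  41  33  39  43  40  30  38  45 128 124
[... 208 characters left out ...]
  52  49  80 109 127 125 115  32  42  47  67 117 125 128 125
127 127 126 126 126 127 128 129  95  30  36  39  59 125 125 125
126 123 127 125 126 124 127 126 120  48  38  39  38 121 126 128
125 128 125 124 128 127 125 124 127 115  38  40  35 100 125 126
126 124 123 124 124 126 126 122 125 119  41  36  37  75 126 126
123 127 122 126 126 124 126 126 122 126  69  34  36  71 126 126
125 125 127 125 125 125 126 124 125 125 116  31  35  81 127 128
124 125 125 125 125 125 125 126 125 128 125 127 126 129 130 127
126 126 128 125 126 127 128 125 124 125 126 127 127 125 129 128
125 129 126 125 127 128 128 126 125 126 124 126 124 128 125 126
128 127 126 127 125 123 127 124 125 122 126 125 123 125 126 126
```

The disc is now centred at (336.4, 274.4), which gives about 1.86 rad. The tab blob hasn't moved and the bystanders are where they were. I'll hand in.

```bash
python3 -c "
from station import ctrl
print(ctrl.hand_in())"
```

```text
the job is handed in; nothing more can be done
None
```

The catch is open and the job is handed in at about 25 s. The tab was slid onto its stop, and the lever now stands back past upright, at about 1.86 rad by the top camera.

- **Tab:** I pushed it with shut fingers in steps down to 0.2 mm until the position stalled. The push was then about 9 N against a drag of 4–5 N, so the stop carried about 4–5 N while the lever was still down. The last pictures show the tab has not moved since. I did not measure its travel directly.
- **Lever:** I pinched the grip, swung it over on the 100 mm arc and let go. The top camera then showed only about 1.63–1.65 rad, less than the 1.8 rad I had commanded and too close to the 1.62 limit. A second push with a shut finger, reading under 3 N, took it to about 1.86 rad.
- **Last checks:** The disc, oil can and spanner show only image noise against the first pictures. The arm stands clear and its force reads about zero.
- **Disagreement with the description:** The fingertips really sit about 35 mm higher than "11 mm ahead of the TCP". I saw this in two pictures. Lowering past the height where the text predicts contact with the tab's plate met no force, so I worked with the corrected height.
- **Pictures:** The 12-picture viewing limit was used up, so the last pictures were checked only by numbers.

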